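# Fit the drive cog to the etching press

### The job

Fit the brass drive cog to the splined hub of the small green etching press that lies on its side on the sloping drawing board: hexagon outward, turn it until its wide groove finds the wide master spline, and slide it gently, without forcing, fully home against the shoulder. Let go of it there, and leave the other things on the table where they are.

Things in the scene. Friction and masses are not known exactly. Their poses are not given: they have to be found in the camera images.
- cog: Loose brass drive cog lying flat, hexagon boss up, 0.4 kg. Toothed disc 85 mm across, 10 mm thick; on it a hexagon boss 46 mm across flats (53 mm over corners), 24 mm tall: 34 mm in all. Origin: centre of the disc's underside; z along the bore, out of the boss; x at the middle of the wide master groove, which is also the normal of one flat. Red dot on that side of the boss end.
- hub_seat (a point): Splined steel hub on the end of the press's upper roller, 30 degrees from vertical, leaning towards the robot's side. This point: on the hub's axis, in the plane of its 44 mm shoulder, which the cog's underside must meet; 0.21 m above the table. z points outward along the axis, x at the middle of the red master spline. The roller is nipped in the press: over 1 N m is needed to turn the hub.
- cog_master (a point): Point on the cog: in its underside plane, 16.5 mm from its axis, in the middle of the wide master groove. The bore runs right through the cog: 26 mm between lands, six straight grooves every 60 degrees, 35.4 mm across their bottoms; five are 6 mm wide, the master 13 mm. Axes as the cog's.
- hub_master (a point): Point in the shoulder plane, 16.5 mm from the hub's axis, in the middle of the red master spline. Six splines every 60 degrees, 33 mm across tips, on a 24 mm core: full width to 21.5 mm from the shoulder, bevelled 1 mm to their ends at 24 mm; five are 4 mm wide, the master 11 mm. Clearance in the cog about 1 mm a side. Axes as hub_seat.
- press: Green press lying on its side on a fixed wooden drawing board sloping 30 degrees, 260 mm up the slope, 300 mm wide. Origin: on the table under the board; z up; x level, up the slope. The hub stands square to the board and leans to -x; its shoulder is 20 mm out from the upper side plate. A pinion on a bracket stands clear of the cog, no taller than its disc; T-bar screws up the slope are lower.
- old_cog: Bystander: loose dark steel cog, 60 mm across, round boss 30 mm across, 22 mm tall in all, plain bore. Origin: centre of its underside. It does not fit the hub.
- ink_jar: Bystander: amber jar with a black lid, 60 mm across, 55 mm tall. Origin: centre of its underside.
- oil_bottle: Bystander: white bottle with a red cap, 48 mm across, 120 mm tall. Origin: centre of its underside.
- tape_roll: Bystander: roll of paper tape lying flat, 90 mm across, 25 mm tall. Origin: centre of its underside.
- spanner: Bystander: steel spanner, 160 mm long, lying along its x axis. Origin: its middle, underside.
- ink_roller: Bystander: hand ink roller lying on the table, black roller 90 mm wide, wooden handle to its -x; about 190 mm long. Origin: under the middle of the roller.
- copper_plate: Bystander: bare copper etching plate, 90 x 120 x 4 mm, lying flat. Origin: centre of its underside.
- hub_nose (a point): Tip of the hub, on its axis, 38 mm out from the shoulder; a red dot beside it lies towards the master spline. Beyond the splines the hub is a plain round nose 23 mm across, up to 32 mm from the shoulder, then tapering to 16 mm at the tip. Axes as hub_seat.
Not all that is in view belongs to the job. Several things have the shape of the cog; the one meant has the colours described above.

How it is judged (in metres and radians):
At the end, for the whole second after the job is handed in: The cog sits on the hub with its underside within 2 mm of the shoulder and its centre within 3.5 mm of the seat point, its axis within 4 degrees of the hub's, its master groove over the master spline (the two marked points within 5 mm), at rest and released (distance between cog and hub_seat below 0.0035 m and distance between cog_master and hub_master below 0.005 m and z of cog in the frame of hub_seat below 0.002 m and angle between the z axis of cog and the z axis of hub_seat, either way round below 0.07 rad and linear speed of cog below 0.01 m/s); the robot touches nothing.
It fails at once if the cog is forced: more than 60 N between cog and hub (contact force between cog and hub above 60 N).
It fails at once if another thing on the table is moved by more than 30 mm (distance of any of old_cog, ink_jar, oil_bottle, tape_roll, spanner, ink_roller, copper_plate from where it was at the start of the episode above 0.03 m).
It also fails if it takes over 38 s, if anything falls off the work surface, if the arm or the gripper's body presses on something with over 40 N, if the wrist force passes 120 N, or if a joint passes its speed limit or range.

### The arm

A 6-joint arm with a two-finger parallel gripper is mounted at the origin on the work surface. World frame = base frame: x ahead of the robot, y to its left, z up, the work surface at z = 0. Lengths are in mm, angles in degrees, forces in N, time in s.
With the tool pointing down it reaches from about 300 to 850 mm from the base axis. Payload 4.2 kg.
Tool frame: the origin (TCP) lies midway between the tips of the shut fingers; the grasp point (between the pads) lies 19 mm behind it (env.grip_depth is the distance from the TCP to the grasp point, in mm); z points along the fingers, y is the line along which they close (so a half turn about z gives the same grasp; the last joint's range is limited). The gripper opens to 91 mm and grips with 3 to 60 N. Pads are 32 mm wide; open, the fingers measure 118 mm over their backs; the gripper's body (76 mm by 178 mm) begins 60 mm behind the grasp point.
Start: joints at [67.838, 18.312, 89.639, -0, 72.044, -1.146], TCP at [206.216, 536.767, 213.976] pointing down, gripper open.
Joint ranges: [-177.97, 177.97], [-48.28, 115.42], [12.27, 149.76], [-77.06, 257.06], [2.81, 150.46], [-146.56, 146.56]. Speed limits (degrees/s): [147.25, 147.25, 180, 180, 180, 180].

### API

Orientations are given as [roll, pitch, yaw] about the fixed x, y, z axes, in that order (R = Rz(yaw) Ry(pitch) Rx(roll)).
In Python, from workcell import env, eyes gives the robot as it stands.
- The arm moves only by the tool send_rows, never from a script. Its argument "motion" is a list of rows, each a list of 7 numbers: the shift along the world's x, y, z normalised to -1 to 1, where 1 is 0.5 m, then the turn, a rotation vector about the world's x, y, z normalised to -1 to 1, where 1 is 60 degrees, then the opening, from -1 (shut) to 1 (fully open). A call has 1 to 20 rows; each row is the pose to reach, as a shift and turn from the pose commanded when the call began; what a row does not reach only later rows make up. A row lasts 1/8 s, in which the tool goes at most 62.5 mm and 10.7 degrees, less where a joint would pass 70% of its speed; a pose out of reach is approached as far as the arm can. A call with a number of a shift or a turn outside -1 to 1 is refused whole. A call with a gripper value outside its range is refused whole. The fingers move at their own pace and stop on an object; "squeeze" is the grip in N (left out, the last holds). Time passes only in rows, so rows that repeat a pose let the fingers close. It gives the time, the measured TCP pose, the force, the opening and the grip force at its end, in the units of the state.
- env.state(): the state, without advancing time (a new reading comes with each control period).
- eyes.grab_frame(name): name is "scene" or "side" or "wrist"; returns a dict with "pixels" (480x640x3 uint8, red, green, blue), "depth" (480x640 float32, mm along the optical axis (not along the pixel's ray), 0 where there is no reading), "fx", "fy", "cx", "cy" (pixels), "R" (3x3) and "t" (3): a world point X has camera coordinates R X + t; the wrist camera has in their place "T_tool_cam" (4x4, takes a point from camera to tool coordinates, whose origin is the TCP and whose axes are the flange's). Camera axes: x right, y down, z forward; pixel columns grow to the right and rows downward; lengths in mm; the calibration is good to about 2 mm. A picture is of the moment at which its call begins: read the wrist's pose just before it.
- env.job_done(): hands the job in; it is judged then, once.
The state is a dict: "time_s": time; "qpos": joint angles; "qvel": joint speeds; "effort": joint torques, N m; "ee_pos": TCP position; "ee_rot": TCP orientation; "force": force on the tool from outside, world axes, zero at the start; "torque": the same for the moment, N m; "gripper_width": finger opening in mm; "gripper_force": force on a finger pad.
Only numpy, scipy, OpenCV 4.12 (cv2) and the standard library are available. Lean on these libraries where they do the work, as an engineer would, in place of code of your own. Each camera call takes 0.05 s, during which the arm holds its last target. There are 200 camera calls.

## Working session

There is one attempt and no reset: what is moved stays moved. The work goes in short steps, Python scripts to look and compute and a tool call to move; the robot and the scene stay as the last step left them, time stands still between calls to the robot, and variables do not carry over. Pictures are saved under pics/ and viewed, at most 10 in all, crops included, and the job is handed in when it is done.

Besides the shell and the picture viewer there is one more tool, called by a JSON object that holds its "op" and its "data". send_rows: Moves the arm, as the interface text tells. Its arguments: {"type":"object","properties":{"motion":{"type":"array"},"squeeze":{"type":"number"}},"required":["motion"]}

```bash
mkdir -p pics; ls; cat > h.py <<'E'
import numpy as np, cv2, pickle
from scipy.spatial.transform import Rotation as Ro
from workcell import env, eyes
def grab(name):
    s=env.state(); f=dict(eyes.grab_frame(name))
    if name=="wrist":
        R=Ro.from_euler('xyz',s['ee_rot'],degrees=True).as_matrix()
        T=np.eye(4);T[:3,:3]=R;T[:3,3]=s['ee_pos']
        M=np.linalg.inv(T@np.array(f['T_tool_cam'])); f['R']=M[:3,:3];f['t']=M[:3,3]
    return f
def cloud(f):
    v,u=np.mgrid[0:480,0:640]; d=f['depth']
    c=np.stack([(u-f['cx'])/f['fx']*d,(v-f['cy'])/f['fy']*d,d],-1)
    P=(c-np.array(f['t']))@np.array(f['R']); P[d<=0]=np.nan
    return P
def proj(f,X):
    c=np.array(f['R'])@np.array(X,float)+np.array(f['t']); return [f['fx']*c[0]/c[2]+f['cx'],f['fy']*c[1]/c[2]+f['cy']]
def save(f,n,box=None):
    im=cv2.cvtColor(f['pixels'],cv2.COLOR_RGB2BGR)
    if box: 
        a,b,c,d=box; im=im[b:d,a:c]; k=min(800/(c-a),600/(d-b)); im=cv2.resize(im,None,fx=k,fy=k,interpolation=cv2.INTER_CUBIC)
    cv2.imwrite('pics/'+n+'.png',im)
E
python3 - <<'E'
from h import *
fs={n:grab(n) for n in("scene","side")}
pickle.dump(fs,open('f0.pkl','wb'))
for n in fs: save(fs[n],n); print(n,-np.array(fs[n]['R']).T@np.array(fs[n]['t']))
print(env.state())
E
```

```text
pics
scene [999.7314473  251.62711932 869.29711361]
side [ 104.05797213 -737.47237073  740.07005214]
{'time_s': 0.1, 'qpos': array([ 6.78371942e+01,  1.83470299e+01,  8.96978567e+01, -1.87372396e-03,
        7.20429995e+01, -1.14727391e+00]), 'qvel': array([-4.46352118e-02, -7.29531279e-02, -1.09633420e-01, -2.99861252e-05,
       -8.31460774e-02, -1.62546392e-02]), 'effort': array([-9.98812902e-05, -4.13332057e+01, -2.32510918e+01,  7.28828972e-02,
        4.21119144e-02, -5.40889573e-05]), 'ee_pos': array([206.06485262, 536.34191757, 213.22441751]), 'ee_rot': array([-1.79912096e+02,  2.15189214e-05,  1.58985047e+02]), 'force': array([-0.75707202,  0.07728141, -0.31427929]), 'torque': array([ 0.00666469, -0.02406173,  0.02417138]), 'gripper_force': 0.0, 'gripper_width': 91.28368116215978}
```

View pics/scene.png

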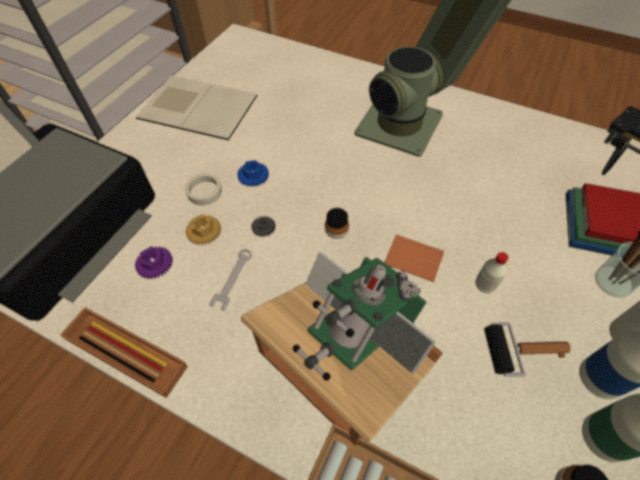

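View pics/side.png

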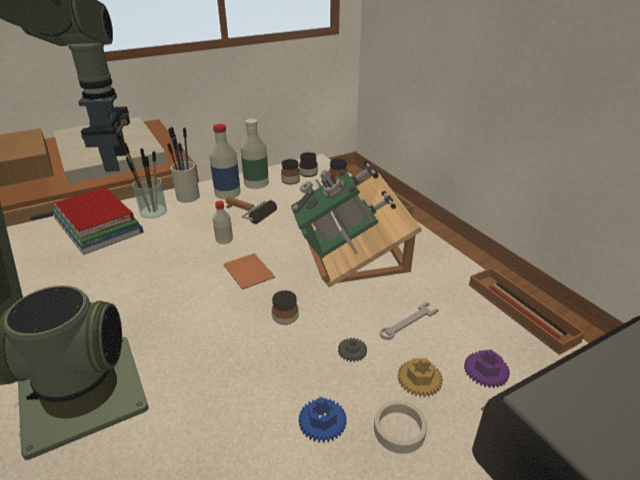

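The scene view shows four cog shapes: brass at (203,229), blue at (253,173), purple at (153,262) and the small dark steel one at (263,226). In the side view the same four are at (420,376), (323,418), (487,368) and (352,349). I choose the brass one. The press hub is at about (375,285) in the scene view and (330,183) in the side view.

```bash
python3 - <<'E'
from h import *
fs=pickle.load(open('f0.pkl','rb'))
for n,pts in {"scene":dict(brass=(203,224),blue=(253,167),purple=(153,256),old=(263,226),tape=(204,180),jar=(337,215),hub=(375,278),span=(235,275),bott=(500,257)),"side":dict(brass=(418,368),hub=(330,180))}.items():
    P=cloud(fs[n])
    for k,(u,v) in pts.items(): print(n,k,np.round(P[v,u]))
# hub-ish and cog clouds
for n in fs:
    P=cloud(fs[n]); print(n)
    hsv=cv2.cvtColor(fs[n]['pixels'],cv2.COLOR_RGB2HSV)
    red=((hsv[...,0]<8)|(hsv[...,0]>172))&(hsv[...,1]>130)&(hsv[...,2]>60)
    k,l,st,c=cv2.connectedComponentsWithStats(red.astype(np.uint8))
    for i in range(1,k):
        if 4<st[i,4]<400: print(c[i].round(),st[i,4],np.nanmean(P[l==i],0).round(1))
s=fs['scene'];a=cv2.cvtColor(s['pixels'],cv2.COLOR_RGB2BGR)[190:260,160:250];b=cv2.cvtColor(s['pixels'],cv2.COLOR_RGB2BGR)[250:320,325:435]
cv2.imwrite('pics/crop1.png',np.hstack([cv2.resize(a,(390,300),interpolation=2),cv2.resize(b,(400,300),interpolation=2)]))
E
```

```text
scene brass [ 566. -295.   11.]
scene blue [ 355. -281.   20.]
scene purple [ 695. -342.   14.]
scene old [ 513. -154.   25.]
scene tape [ 444. -379.    8.]
scene jar [428.   1.  59.]
scene hub [643. 169. 235.]
scene span [ 649. -148.    7.]
scene bott [420. 361. 120.]
side brass [ 584. -273.   11.]
side hub [635. 156. 221.]
scene
[502. 258.] 104 [419.6 364.1 118.4]
[372. 283.] 70 [648.5 166.3 227. ]
[125. 349.] 344 [ 895.  -249.1   13.8]
side
[219. 128.] 84 [517.2 610.2 227.2]
[174. 161.] 21 [375.1 647.5 138.1]
[333. 176.] 16 [645.8 161.1 227.4]
[219. 205.] 53 [413.7 357.9 116.9]
[524. 312.] 253 [ 891.7 -262.7   13.7]
```

View pics/crop1.png

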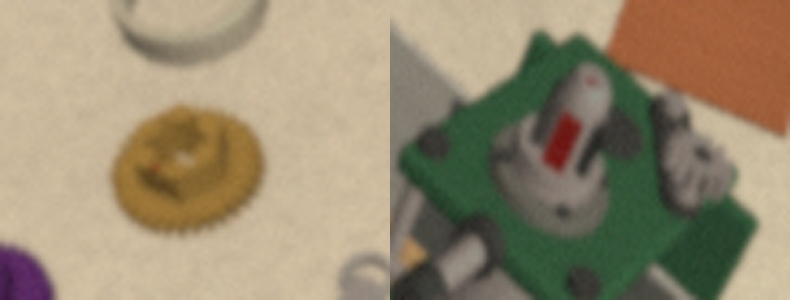

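The crop confirms the brass cog, boss up, with its red dot on the lower-left side of the boss at about scene (195,229). The hub's red master spline faces the scene camera at (372,283). Next I find the board plane and hub axis.

```bash
python3 - <<'E'
from h import *
fs=pickle.load(open('f0.pkl','rb'))
Q=[]
for n in fs:
    P=cloud(fs[n]).reshape(-1,3)
    P=P[~np.isnan(P[:,0])]
    m=(np.abs(P[:,0]-690)<220)&(np.abs(P[:,1]-160)<230)&(P[:,2]>35)&(P[:,2]<300)
    P=P[m]; rng=np.random.default_rng(0);best=None
    # planes tilted 30deg
    for h in range(2):
        bc=0
        for _ in range(1500):
            a,b,c=P[rng.choice(len(P),3,False)]; k=np.cross(b-a,c-a); L=np.linalg.norm(k)
            if L<500: continue
            k/=L; k*=np.sign(k[2]) or 1
            if abs(np.degrees(np.arccos(k[2]))-30)>5: continue
            inl=np.abs((P-a)@k)<3
            if inl.sum()>bc: bc=inl.sum();best=inl
        A=P[best];c0=A.mean(0);k=np.linalg.svd(A-c0)[2][2];k*=np.sign(k[2])
        print(n,h,bc,len(P),k.round(3),'tilt',np.degrees(np.arccos(k[2])).round(1),'dir',np.degrees(np.arctan2(k[1],k[0])).round(1),'off',(c0@k).round(1),c0.round())
        P=P[~best]
E
```

```text
scene 0 9183 21548 [-0.478  0.139  0.867] tilt 29.8 dir 163.7 off -242.4 [757. 152. 113.]
scene 1 2086 12365 [-0.473  0.133  0.871] tilt 29.4 dir 164.3 off -120.9 [654. 162. 192.]
side 0 3310 9171 [-0.48   0.138  0.867] tilt 29.9 dir 164.0 off -244.0 [718.  79. 103.]
side 1 1091 5861 [-0.469  0.131  0.874] tilt 29.1 dir 164.4 off -118.4 [625. 153. 177.]
```

```bash
python3 - <<'E'
from h import *
f=eyes.grab_frame("wrist"); print(np.round(f['T_tool_cam'],3),f['fx'],f['cx'],f['cy'])
T=np.array(f['T_tool_cam'])
s=env.state(); R0=Ro.from_euler('xyz',s['ee_rot'],degrees=True)
R=Ro.from_rotvec(np.radians([-8.27,-28.84,0]))*R0
n=np.array([-.4806,.1378,.866]); seat=np.array([645,166,210.])
for d in (150,180): # camera-to-seat range along tool z
    cam=T[:3,3]+T[:3,2]*d   # tool-frame point seen at image centre
    p=seat+15*n-R.apply(cam); print(d,p.round(),((p-s['ee_pos'])/500).round(3))
print(np.round(R.as_matrix(),2))
E
```

```text
[[ 1.00000e-03 -9.62000e-01 -2.73000e-01  7.77310e+01]
 [ 1.00000e+00  1.00000e-03 -0.00000e+00  3.50000e-01]
 [ 0.00000e+00 -2.73000e-01  9.62000e-01 -1.70517e+02]
 [ 0.00000e+00  0.00000e+00  0.00000e+00  1.00000e+00]] 375.0003143294667 323.4289159512545 238.97229199249557
150 [680. 152. 219.] [ 0.948 -0.768  0.01 ]
180 [659. 159. 239.] [ 0.907 -0.755  0.052]
[[-0.81  0.35  0.48]
 [ 0.32  0.94 -0.14]
 [-0.5   0.04 -0.87]]
```

{"op": "send_rows", "data": {"motion": [[0.794, -0.717, 0.17, -0.138, -0.481, 0, 1], [0.794, -0.717, 0.17, -0.138, -0.481, 0, 1], [0.794, -0.717, 0.17, -0.138, -0.481, 0, 1], [0.794, -0.717, 0.17, -0.138, -0.481, 0, 1], [0.794, -0.717, 0.17, -0.138, -0.481, 0, 1], [0.794, -0.717, 0.17, -0.138, -0.481, 0, 1], [0.794, -0.717, 0.17, -0.138, -0.481, 0, 1], [0.794, -0.717, 0.17, -0.138, -0.481, 0, 1], [0.794, -0.717, 0.17, -0.138, -0.481, 0, 1], [0.794, -0.717, 0.17, -0.138, -0.481, 0, 1], [0.794, -0.717, 0.17, -0.138, -0.481, 0, 1], [0.794, -0.717, 0.17, -0.138, -0.481, 0, 1], [0.794, -0.717, 0.17, -0.138, -0.481, 0, 1]]}}

```text
time_s: 1.78
ee_pos: [602.5, 179.3, 298.8]
ee_rot: [177.1, 29.9, 158.3]
force: [0.2, 1.2, 0.3]
gripper_width: 91.3
gripper_force: 0.0
```

```bash
python3 - <<'E'
from h import *
s=env.state(); print(s['ee_pos'],s['ee_rot'],s['qpos'].round(1),s['time_s'])
f=grab('wrist'); f['state']=s; pickle.dump(f,open('hub.pkl','wb'))
u,v=proj(f,[645,166,210]); print(u,v)
u,v=int(u),int(v); save(f,'hub',(max(u-100,0),max(v-75,0),u+100,v+75))
E
```

```text
[602.50576054 179.29938305 298.79113827] [177.12182713  29.87720083 158.32202914] [ 25.7   9.7  95.6 -24.3  53.9 -32.5] 1.775
320.70134034480935 233.0524390240514
```

View pics/hub.png

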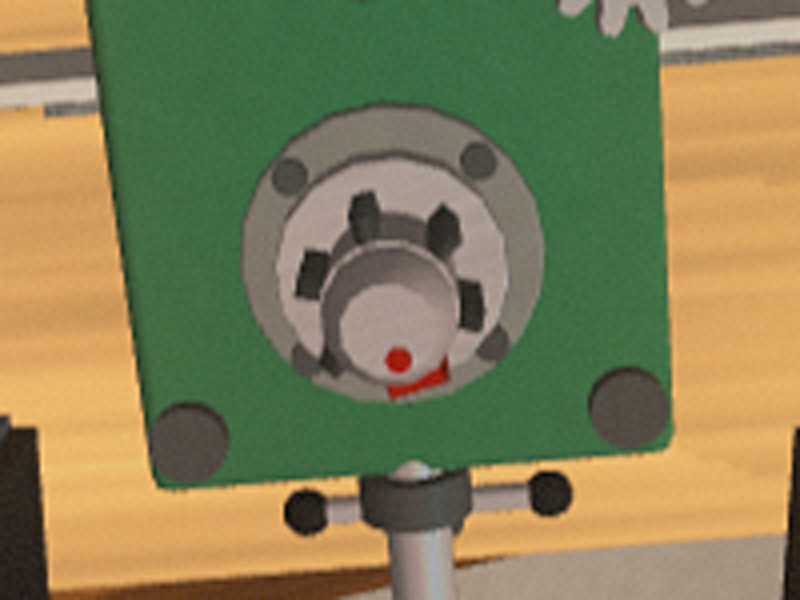

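The crop shows the hub end-on. The nose tip is at crop (397,335), i.e. pixel (319,242), with the red dot at (398,360). The red master spline is at (420,380) and the shoulder disc is centred near (391,277). I fit the hub pose to these.

```bash
cat > hubfit.py <<'E'
from h import *
from scipy.optimize import least_squares
f=pickle.load(open('hub.pkl','rb'))
K=4.; O=np.array([220,158])
px=lambda c: (np.array(c,float)+.5)/K-.5+O
g=cv2.cvtColor(f['pixels'],cv2.COLOR_RGB2GRAY).astype(float)
def frame(p):
    n=np.array([p[3],p[4],0]); n[2]=np.sqrt(1-p[3]**2-p[4]**2)
    a=np.array([1,0,0])-n[0]*n; a/=np.linalg.norm(a); b=np.cross(n,a)
    x=np.cos(p[5])*a+np.sin(p[5])*b
    return p[:3],np.stack([x,np.cross(n,x),n],1)
def pj(p,q): s,R=frame(p); return np.array(proj(f,s+R@np.array(q)))
rim=[(276,277),(507,265),(393,154),(300,205),(480,203),(284,320),(400,403)]
tip=(397,334); spl={2:(470,297),3:(446,230),4:(366,215),5:(315,275),}
def circ(p,r,h,k=72): return np.array([pj(p,[r*np.cos(a),r*np.sin(a),h]) for a in np.linspace(0,2*np.pi,k,False)])
def res(p,s):
    e=[]
    C=circ(p,22,0)
    for c in rim:
        q=px(c); ctr=C.mean(0); d=C-q; i=np.argmin((d**2).sum(1)); w=C[i]-ctr; e.append(((q-C[i])@w)/np.linalg.norm(w)/.5)
    e+=list((px(tip)-pj(p,[0,0,38]))/.5)
    e+=list((px((398,360))-pj(p,[5,0,38]))/.8*np.array([1,0.4]))
    e+=list((px((420,382))-pj(p,[14.3,0,24]))/1)
    for k,c in spl.items():
        a=s*np.radians(60*(k-1)); e+=list((px(c)-pj(p,[14.2*np.cos(a),14.2*np.sin(a),24]))/1)
    e+=[(p[2]-210)/1.,(p[3]+.4806)/.006,(p[4]-.1378)/.006]
    return e
best=None
for t in np.radians([0,60,120,180,240,300]):
  for s in (1,-1):
    r=least_squares(res,[645,166,210,-.48,.138,t],args=(s,),x_scale=[1,1,1,.01,.01,.05])
    if best is None or r.cost<best[0].cost: best=(r,s)
r,s=best; p=r.x
if __name__=='__main__':
    print(r.cost,s,p.round(4),np.round(r.fun,1))
    S,R=frame(p); print('x',R[:,0].round(3),'n',R[:,2].round(3),'tilt',np.degrees(np.arccos(R[2,2])))
    im=cv2.resize(cv2.cvtColor(f['pixels'],cv2.COLOR_RGB2BGR)[158:308,220:420],None,fx=4,fy=4,interpolation=2)
    T=lambda q:tuple(np.round((np.array(q)-O+.5)*K-.5).astype(int))
    for rr,h,c in((22,0,(255,255,0)),(11.5,32,(0,255,0)),(8,38,(255,0,255)),(16.5,24,(0,255,255))):
        cv2.polylines(im,[np.array([T(q) for q in circ(p,rr,h)])],True,c,1)
    for k in range(6):
        a=np.radians(60*k);w=[5.5 if k==0 else 2.]
        for d in(-w[0],w[0]):
            pts=[[12*np.cos(a)-d*np.sin(a),12*np.sin(a)+d*np.cos(a),24],[16*np.cos(a)-d*np.sin(a),16*np.sin(a)+d*np.cos(a),24],[16*np.cos(a)-d*np.sin(a),16*np.sin(a)+d*np.cos(a),0]]
            cv2.polylines(im,[np.array([T(pj(p,q)) for q in pts])],False,(0,0,255) if k else (255,0,0),1)
    cv2.imwrite('pics/hubfit.png',im)
E
python3 hubfit.py
```

```text
89.98925601465059 1 [ 6.388243e+02  1.661808e+02  2.092491e+02 -4.964000e-01  1.521000e-01
 -6.020000e-02] [-1.3 -2.8  1.6 -1.4 -3.1 -0.5  5.9  2.6  2.5 -1.5  0.3 -0.5 -0.5 -1.4
 -6.1 -0.2 -3.5  0.9 -3.8  1.5 -4.8 -0.8 -2.6  2.4]
x [0.866 0.028 0.498] n [-0.496  0.152  0.855] tilt 31.27973640306764
```

View pics/hubfit.png

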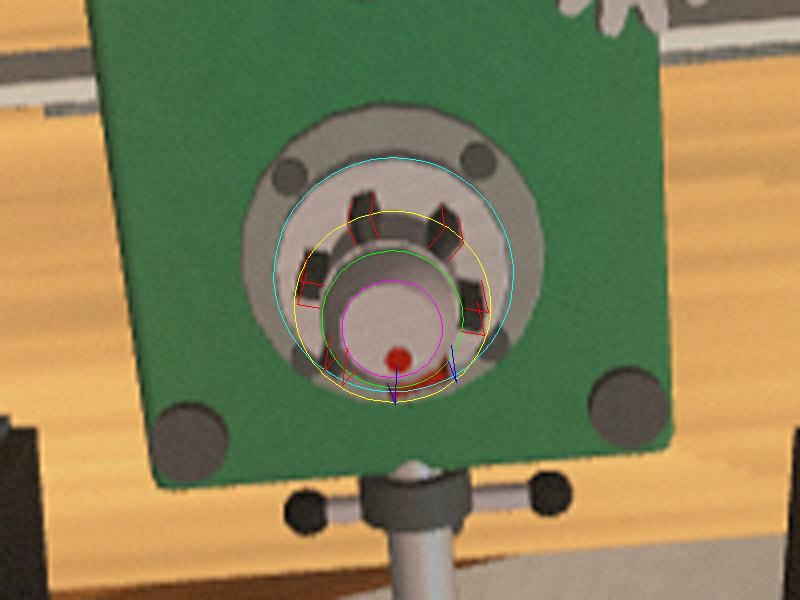

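The overlay shows two wrong picks. The bottom rim point belonged to the flange, and the dark patches are the outer faces of the splines, not their ends. I refit with those corrected and hold the tilt at the stated 30 degrees.

```bash
python3 - <<'E'
s=open('hubfit.py').read()
s=s.replace(",(400,403)]","]").replace("pj(p,[14.2*np.cos(a),14.2*np.sin(a),24])","pj(p,[16.3*np.cos(a),16.3*np.sin(a),11])")
s=s.replace("px((420,382))-pj(p,[14.3,0,24])","px((419,380))-pj(p,[16.,0,23])")
s=s.replace("(p[3]+.4806)/.006,(p[4]-.1378)/.006","(p[3]+.4806)/.004,(p[4]-.1378)/.004,(np.hypot(p[3],p[4])-.5)/.001")
open('hubfit.py','w').write(s)
E
python3 hubfit.py; python3 - <<'E'
import sys; sys.path.insert(0,'.')
from hubfit import *
P=cloud(f); d=f['depth']; S,R=frame(p)
L=(P-S)@R
for r0,r1 in((0,5),(18,21.5),(24,27),(35,50)):
    m=(np.hypot(L[...,0],L[...,1])>r0)&(np.hypot(L[...,0],L[...,1])<r1)&(L[...,2]>-40)&(L[...,2]<60); print(r0,m.sum(),np.nanpercentile(L[m][:,2],[10,50,90]).round(1))
m=(L[...,2]>25)&(L[...,2]<39)&(np.hypot(L[...,0],L[...,1])<25); print('nose xyz',L[m].mean(0))
E
```

```text
42.207285109212734 1 [ 6.406836e+02  1.654758e+02  2.071289e+02 -4.794000e-01  1.419000e-01
  6.225200e+00] [-0.8 -2.   2.4 -0.9 -2.3  0.1  3.1  0.4 -1.1 -0.1 -1.1 -3.1 -3.  -2.3
 -1.4  1.9  1.4  2.   3.2 -0.2 -2.9  0.3  1.  -0. ]
x [0.876 0.02  0.482] n [-0.479  0.142  0.866] tilt 29.999065557598808
0 181 [35.9 36.8 37.6]
18 579 [-2.1 -1.2 -0.4]
24 689 [-14.  -13.  -10.3]
35 6197 [-22.2 -21.2 -20.3]
nose xyz [-2.17628319  0.44794209 34.68015095]
```

View pics/hubfit.png

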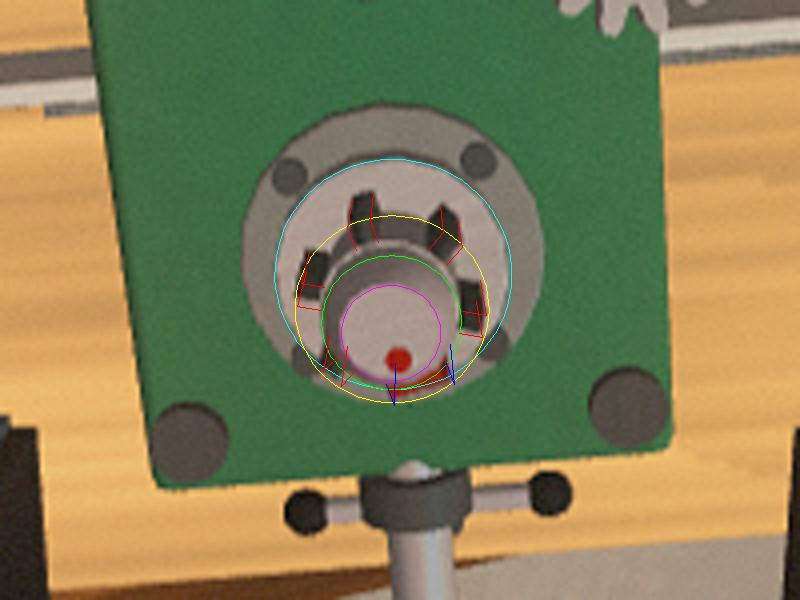

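```bash
sed -i 's#(p\[2\]-210)/1.#(p[2]-206.3)/.5#; s/(507,265)/(508,268)/' hubfit.py; python3 hubfit.py; python3 - <<'E'
import sys; sys.path.insert(0,'.')
from hubfit import *
S,R=frame(p); print('seat',S.round(1),'R',R.round(4).tolist()); pickle.dump((S,R),open('hubpose.pkl','wb'))
fs=pickle.load(open('f0.pkl','rb'))
g=fs['scene']
def ray(f,u,v,z):
    Rm=np.array(f['R']);c=-Rm.T@np.array(f['t']);d=Rm.T@np.array([(u-f['cx'])/f['fx'],(v-f['cy'])/f['fy'],1]);return c+d*(z-c[2])/d[2]
for n,q in (('scene',[(195.3,229.0),(202,225)]),):
    for a in q: print(ray(fs[n],*a,34))
for n in fs:
    h=cv2.cvtColor(fs[n]['pixels'],cv2.COLOR_RGB2HSV);b=(h[...,0]>10)&(h[...,0]<28)&(h[...,1]>120)
    P=cloud(fs[n]);b&=(abs(P[...,0]-570)<70)&(abs(P[...,1]+285)<70)
    print(n,b.sum(),np.nanmean(P[b],0),((np.nanpercentile(P[b],1,0)+np.nanpercentile(P[b],99,0))/2).round(1))
E
```

```text
34.72901768465468 1 [ 6.418091e+02  1.650953e+02  2.058071e+02 -4.794000e-01  1.419000e-01
 -5.910000e-02] [-0.4 -1.3  2.6 -0.6 -2.1  0.5  3.1  0.8 -1.  -0.  -1.1 -2.8 -2.9 -2.2
 -1.3  1.8  1.4  2.   3.1 -0.1 -1.   0.3  1.  -0.1]
x [0.876 0.019 0.482] n [-0.479  0.142  0.866] tilt 29.995351352238096
seat [641.8 165.1 205.8] R [[0.8761, 0.0518, -0.4794], [0.0191, 0.9897, 0.1419], [0.4818, -0.1335, 0.8661]]
[ 597.44170958 -287.64705684   34.        ]
[ 580.72530657 -280.41564573   34.        ]
scene 726 [ 582.40713158 -281.10253122   19.19392265] [ 578.5 -285.9   20.7]
side 955 [ 569.11358409 -296.72331558   18.15340298] [ 573.7 -290.9   20.6]
```

```bash
python3 - <<'E'
from h import *
s=env.state();R=Ro.from_euler('xyz',[177.1,29.9,158.3],degrees=True)
print((np.degrees((Ro.from_euler('xyz',[180,0,140],degrees=True)*R.inv()).as_rotvec())/60).round(3))
E
```

```text
[ 0.216  0.454 -0.311]
```

{"op": "send_rows", "data": {"motion": [[-0.053, -0.125, 0, 0.05, 0.11, -0.08, 1], [-0.053, -0.25, 0, 0.1, 0.22, -0.16, 1], [-0.053, -0.37, -0.02, 0.216, 0.454, -0.311, 1], [-0.053, -0.93, -0.398, 0.216, 0.454, -0.311, 1], [-0.053, -0.93, -0.398, 0.216, 0.454, -0.311, 1], [-0.053, -0.93, -0.398, 0.216, 0.454, -0.311, 1], [-0.053, -0.93, -0.398, 0.216, 0.454, -0.311, 1], [-0.053, -0.93, -0.398, 0.216, 0.454, -0.311, 1], [-0.053, -0.93, -0.398, 0.216, 0.454, -0.311, 1], [-0.053, -0.93, -0.398, 0.216, 0.454, -0.311, 1], [-0.053, -0.93, -0.398, 0.216, 0.454, -0.311, 1], [-0.053, -0.93, -0.398, 0.216, 0.454, -0.311, 1], [-0.053, -0.93, -0.398, 0.216, 0.454, -0.311, 1]]}}

```text
time_s: 3.45
ee_pos: [577.3, -285.8, 101.1]
ee_rot: [-180.0, 0.1, 140.0]
force: [-0.2, 0.1, -0.5]
gripper_width: 91.3
gripper_force: 0.0
```

```bash
python3 - <<'E'
from h import *
s=env.state(); print(s['ee_pos'],s['ee_rot'],s['qpos'].round(1),s['time_s'])
f=grab('wrist'); f['state']=s; pickle.dump(f,open('cog.pkl','wb'))
u,v=proj(f,[576,-286,30]); print(u,v)
u,v=int(u),int(v); O=(max(u-100,0),max(v-75,0));print(O); save(f,'cog',(O[0],O[1],O[0]+200,O[1]+150))
E
```

```text
[ 577.33070773 -285.77341301  101.085318  ] [-1.79976440e+02  9.01977741e-02  1.39981624e+02] [-27.3  29.2  89.2  -0.   61.6 -77.3] 3.45
321.733927758024 250.62853725175142
(221, 175)
```

View pics/cog.png

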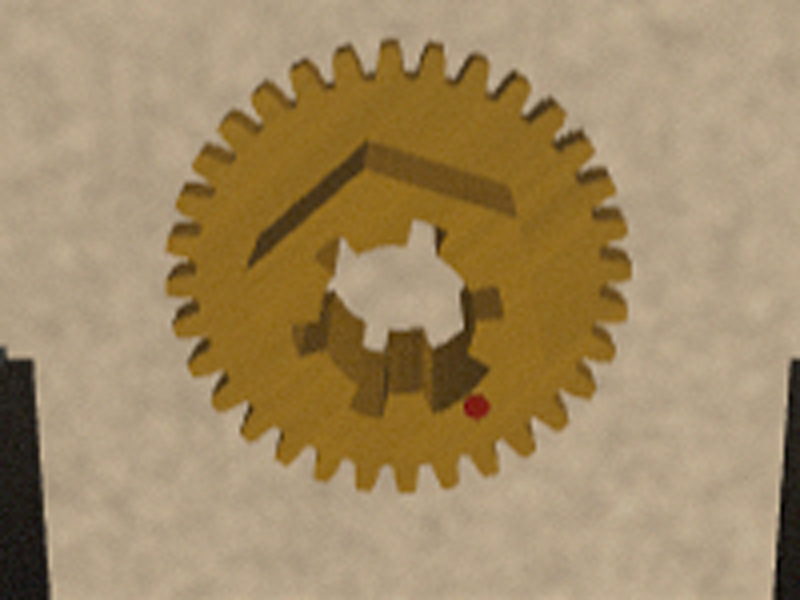

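The brass cog's disc is centred at crop (398,265), and the boss-end bore at about (399,321). The wide groove is at (462,392), with the red dot just beyond it at (476,406).

```bash
python3 - <<'E'
from h import *
f=pickle.load(open('cog.pkl','rb')); s=f['state']
O=np.array([221,175]);px=lambda c:(np.array(c,float)+.5)/4-.5+O
def ray(q,z):
    Rm=f['R'];c=-Rm.T@f['t'];d=Rm.T@np.array([(q[0]-f['cx'])/f['fx'],(q[1]-f['cy'])/f['fy'],1]);return (c+d*(z-c[2])/d[2])[:2]
h=cv2.cvtColor(f['pixels'],cv2.COLOR_RGB2HSV);b=((h[...,0]>10)&(h[...,0]<28)&(h[...,1]>150)).astype(np.uint8)
k,l,st,c=cv2.connectedComponentsWithStats(b);i=1+np.argmax(st[1:,4])
cn=max(cv2.findContours((l==i).astype(np.uint8),0,1)[0],key=len)[:,0]
W=np.array([ray(q,10) for q in cv2.convexHull(cn)[:,0]]);
(cx,cy),r=cv2.minEnclosingCircle(W.astype(np.float32)); print('disc',cx,cy,r)
g={0:(463,392),1:(499,303),2:(438,229),3:(325,252),4:(297,340),5:(368,414)}
C=np.mean([ray(px(v),34) for v in g.values()],0);print('bore top',C)
for k,v in g.items():
    d=ray(px(v),34)-C; print(k,np.hypot(*d).round(1),np.degrees(np.arctan2(d[1],d[0])).round(1))
d=ray(px((476,406)),34)-C;print('dot',np.hypot(*d),np.degrees(np.arctan2(d[1],d[0])))
a,bb=ray(px((366,143)),34),ray(px((517,190)),34)
for q in((247,270),(366,143),(517,190)): d=ray(px(q),34)-C; print('corner?',d,np.hypot(*d),np.degrees(np.arctan2(d[1],d[0])))
print(np.degrees(np.arctan2(*(bb-a)[::-1])))
E
```

```text
disc 575.9075927734375 -287.74957275390625 42.64723205566406
bore top [ 576.86107478 -288.03121713]
0 16.5 1.4
1 17.1 61.6
2 17.4 118.0
3 17.1 -175.4
4 17.2 -119.7
5 17.1 -57.6
dot 19.850269239186495 1.4202604094198121
corner? [-23.03237212 -13.25386884] 26.573580953023527 -150.0819302416959
corner? [-26.64671626  15.64696373] 30.901051139466972 149.5785250782322
corner? [-4.95749598 29.41046217] 29.82535919808723 99.56796753339395
32.39830639068658
```

{"op": "send_rows", "data": {"motion": [[-0.002, -0.004, -0.08, 0, 0, 0.192, 1], [-0.002, -0.004, -0.15, 0, 0, 0.192, 1], [-0.002, -0.004, -0.175, 0, 0, 0.192, 1], [-0.002, -0.004, -0.175, 0, 0, 0.192, 1], [-0.002, -0.004, -0.175, 0, 0, 0.192, 0.3], [-0.002, -0.004, -0.175, 0, 0, 0.192, -0.3], [-0.002, -0.004, -0.175, 0, 0, 0.192, -0.3], [-0.002, -0.004, -0.175, 0, 0, 0.192, -0.3], [-0.002, -0.004, -0.175, 0, 0, 0.192, -0.3], [-0.002, -0.004, -0.175, 0, 0, 0.192, -0.3]], "squeeze": 30}}

```text
time_s: 4.75
ee_pos: [575.8, -288.7, 12.7]
ee_rot: [-180.0, 0.0, 151.4]
force: [-0.5, -0.1, 1.0]
gripper_width: 45.5
gripper_force: 30.0
```

```bash
cat > place.py <<'E'
from h import *
S,R=pickle.load(open('hubpose.pkl','rb'))
S=S-0.9*np.array([.35,.94,.04]); x,y,n=R.T
ty=.5*x+np.sqrt(.75)*y; Rt=np.stack([np.cross(ty,-n),ty,-n],1)
E
python3 - <<'E'
from place import *
s=env.state();print(s['ee_pos'],s['ee_rot'])
R0=Ro.from_euler('xyz',s['ee_rot'],degrees=True)
print('rot',(np.degrees((Ro.from_matrix(Rt)*R0.inv()).as_rotvec())/60).round(3), Ro.from_matrix(Rt).as_euler('xyz',degrees=True))
for h in(120,50): print(h,((S+n*(12.7+h)-s['ee_pos'])/500).round(3))
f=pickle.load(open('cog.pkl','rb'));P=cloud(f);r=np.hypot(P[...,0]-576.4,P[...,1]+287.9)
for a,b in((50,80),(30,36),(19,22)): print(a,np.nanmedian(P[...,2][(r>a)&(r<b)]))
E
```

```text
[ 575.83304759 -288.67129986   12.65792222] [-1.79961236e+02  1.20518176e-02  1.51408169e+02]
rot [-0.131 -0.482 -0.039] [171.7673604   28.94509736 146.86787292]
120 [0.004 0.943 0.616]
50 [0.071 0.924 0.495]
50 195.72015866395196
30 213.6829945437595
19 33.70928092606131
```

{"op": "send_rows", "data": {"motion": [[0, 0, 0.06, 0, 0, 0, -0.3], [0, 0.02, 0.17, 0, 0, 0, -0.3], [0, 0.06, 0.28, 0, 0, 0, -0.3], [0, 0.15, 0.38, 0, 0, 0, -0.3], [0, 0.25, 0.46, -0.03, -0.1, -0.01, -0.3], [0, 0.36, 0.54, -0.06, -0.22, -0.02, -0.3], [0.004, 0.48, 0.616, -0.1, -0.36, -0.03, -0.3], [0.004, 0.6, 0.616, -0.131, -0.482, -0.039, -0.3], [0.004, 0.72, 0.616, -0.131, -0.482, -0.039, -0.3], [0.004, 0.84, 0.616, -0.131, -0.482, -0.039, -0.3], [0.004, 0.91, 0.616, -0.131, -0.482, -0.039, -0.3], [0.004, 0.943, 0.616, -0.131, -0.482, -0.039, -0.3], [0.004, 0.943, 0.616, -0.131, -0.482, -0.039, -0.3], [0.071, 0.924, 0.495, -0.131, -0.482, -0.039, -0.3], [0.071, 0.924, 0.495, -0.131, -0.482, -0.039, -0.3], [0.071, 0.924, 0.495, -0.131, -0.482, -0.039, -0.3], [0.071, 0.924, 0.495, -0.131, -0.482, -0.039, -0.3]]}}

```text
time_s: 6.88
ee_pos: [611.8, 172.9, 262.2]
ee_rot: [171.6, 29.0, 146.8]
force: [0.1, -0.2, -3.8]
gripper_width: 45.9
gripper_force: 30.0
```

```bash
python3 - <<'E'
from place import *
s=env.state(); print(s['ee_pos'],s['ee_rot'],s['qpos'].round(1),s['force'],s['gripper_width'],s['time_s'])
f=grab('wrist'); f['state']=s; pickle.dump(f,open('pre.pkl','wb'))
for h in (0,24,38): print(proj(f,S+n*h))
R0=Ro.from_euler('xyz',s['ee_rot'],degrees=True).as_matrix()
for z in(12.7,-21.3): print('cog',proj(f,s['ee_pos']+R0@[0,0,z]))
print('err',(s['ee_pos']-(S+n*62.7)).round(2),np.degrees(Ro.from_matrix(Rt@R0.T).as_rotvec()).round(2))
save(f,'pre',(220,180,420,330))
E
```

```text
[611.7906723  172.94355531 262.17507774] [171.61471037  29.02287429 146.76213709] [ 24.8  11.5  98.6 -25.8  49.2 -20.7] [ 0.08893462 -0.2115206  -3.78774832] 45.8784581988916 6.875
[np.float64(322.4203453035956), np.float64(253.01622000931715)]
[np.float64(322.3865171034589), np.float64(265.5043737176807)]
[np.float64(322.36335815966686), np.float64(274.0538220663765)]
cog [np.float64(322.8753402930552), np.float64(285.94453480596417)]
cog [np.float64(322.7636465707418), np.float64(316.35772488629846)]
err [ 0.35 -0.2   2.1 ] [-0.07  0.14  0.03]
```

View pics/pre.png

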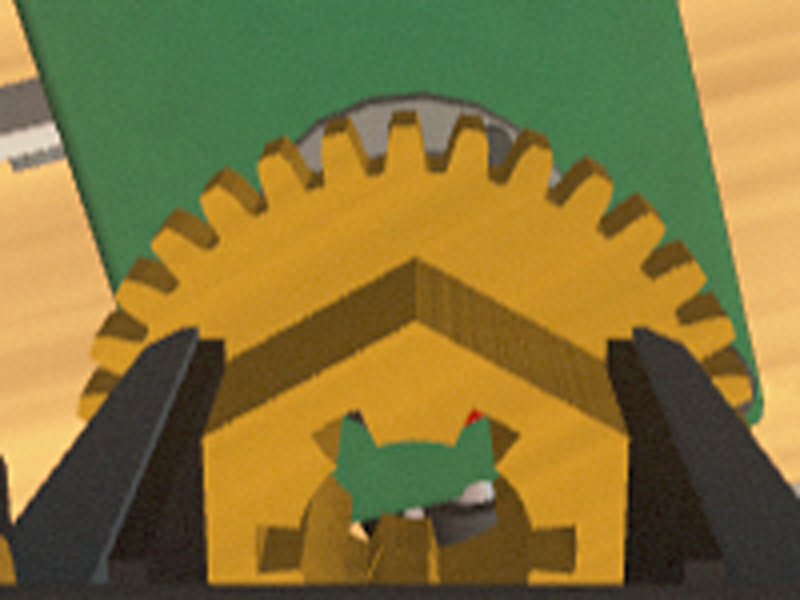

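Through the bore I see the green plate, with the red master spline just showing in the upper-right groove at crop (472,418) and a dark spline at (350,418). The cog's bore centre is at (416,550), within 0.5 mm of the tool axis. I lower it over the nose.

{"op": "send_rows", "data": {"motion": [[0.0053, -0.0016, -0.0095, 0, 0, 0, -0.3], [0.0105, -0.0031, -0.019, 0, 0, 0, -0.3], [0.0158, -0.0047, -0.0286, 0, 0, 0, -0.3], [0.0211, -0.0062, -0.0381, 0, 0, 0, -0.3], [0.0211, -0.0062, -0.0381, 0, 0, 0, -0.3], [0.0211, -0.0062, -0.0381, 0, 0, 0, -0.3], [0.0211, -0.0062, -0.0381, 0, 0, 0, -0.3]]}}

```text
time_s: 7.8
ee_pos: [621.9, 170.3, 241.2]
ee_rot: [171.8, 28.9, 146.9]
force: [0.4, 0.1, -4.2]
gripper_width: 45.8
gripper_force: 30.0
```

```bash
cat > st.py <<'E'
from place import *
s=env.state(); R0=Ro.from_euler('xyz',s['ee_rot'],degrees=True).as_matrix()
d=s['ee_pos']-S
print('t',s['time_s'],'hubframe tcp',(R.T@d).round(2),'h',(d@n-12.7).round(2),'F hub(x,y,n)',(R.T@s['force']).round(2),'F tool xy',(Rt.T@s['force'])[:2].round(2),'T hub',(R.T@s['torque']).round(3),'ori',np.degrees(Ro.from_matrix(Rt.T@R0).as_rotvec()).round(2),'w',round(s['gripper_width'],1))
E
python3 st.py
```

```text
t 7.8 hubframe tcp [-3.000e-02  2.100e-01  4.094e+01] h 28.24 F hub(x,y,n) [-1.7   0.64 -3.84] F tool xy [ 1.79 -0.3 ] T hub [ 0.174  0.621 -0.036] ori [-0.    0.02 -0.01] w 45.8
```

{"op": "send_rows", "data": {"motion": [[0.0014, -0.0004, -0.0026, 0, 0, 0, -0.3], [0.0029, -0.0009, -0.0052, 0, 0, 0, -0.3], [0.0043, -0.0013, -0.0078, 0, 0, 0, -0.3], [0.0058, -0.0017, -0.0104, 0, 0, 0, -0.3], [0.0058, -0.0017, -0.0104, 0, 0, 0, -0.3]]}}

```text
time_s: 8.43
ee_pos: [624.7, 169.3, 235.5]
ee_rot: [171.8, 28.9, 146.9]
force: [0.8, 0.1, -3.4]
gripper_width: 46.0
gripper_force: 30.0
```

```bash
python3 st.py
```

```text
t 8.425 hubframe tcp [-0.34  0.12 34.52] h 21.82 F hub(x,y,n) [-0.93  0.63 -3.32] F tool xy [1.12 0.08] T hub [0.147 0.626 0.017] ori [ 0.04  0.05 -0.02] w 46.0
```

{"op": "send_rows", "data": {"motion": [[0.001, -0.0003, -0.0017, 0, 0, 0, -0.3], [0.0019, -0.0006, -0.0035, 0, 0, 0, -0.3], [0.0029, -0.0009, -0.0052, 0, 0, 0, -0.3], [0.0029, -0.0009, -0.0052, 0, 0, 0, -0.3]]}}

```text
time_s: 8.93
ee_pos: [626.1, 168.8, 233.0]
ee_rot: [171.8, 28.9, 146.9]
force: [-0.4, -0.4, -3.9]
gripper_width: 46.0
gripper_force: 30.0
```

```bash
python3 st.py
```

```text
t 8.925 hubframe tcp [-0.31  0.08 31.57] h 18.87 F hub(x,y,n) [-2.28  0.11 -3.23] F tool xy [ 2.03 -1.05] T hub [ 0.182  0.644 -0.015] ori [ 0.03  0.05 -0.02] w 46.0
```

{"op": "send_rows", "data": {"motion": [[0.0019, -0.0006, -0.0035, 0, 0, 0, -0.3], [0.0038, -0.0011, -0.0069, 0, 0, 0, -0.3], [0.0058, -0.0017, -0.0104, 0, 0, 0, -0.3], [0.0077, -0.0023, -0.0139, 0, 0, 0, -0.3], [0.0077, -0.0023, -0.0139, 0, 0, 0, -0.3]]}}

```text
time_s: 9.55
ee_pos: [629.9, 167.6, 225.9]
ee_rot: [171.8, 28.9, 146.9]
force: [-0.8, 0.7, -2.8]
gripper_width: 45.9
gripper_force: 30.0
```

```bash
python3 st.py
```

```text
t 9.55 hubframe tcp [-0.35  0.06 23.46] h 10.76 F hub(x,y,n) [-2.04  0.99 -1.9 ] F tool xy [ 2.26 -0.16] T hub [0.161 0.673 0.016] ori [ 0.04  0.05 -0.02] w 45.9
```

{"op": "send_rows", "data": {"motion": [[0.0019, -0.0006, -0.0035, 0, 0, 0, -0.3], [0.0038, -0.0011, -0.0069, 0, 0, 0, -0.3], [0.0058, -0.0017, -0.0104, 0, 0, 0, -0.3], [0.0067, -0.002, -0.0121, 0, 0, 0, -0.3], [0.0067, -0.002, -0.0121, 0, 0, 0, -0.3]]}}

```text
time_s: 10.18
ee_pos: [633.3, 166.7, 220.0]
ee_rot: [171.8, 28.9, 146.9]
force: [0.6, 0.2, -3.3]
gripper_width: 45.7
gripper_force: 30.0
```

```bash
python3 st.py
```

```text
t 10.175 hubframe tcp [-0.25  0.08 16.59] h 3.89 F hub(x,y,n) [-1.07  0.62 -3.08] F tool xy [ 1.24 -0.  ] T hub [ 0.145  0.628 -0.009] ori [ 0.03  0.04 -0.02] w 45.7
```

Free so far. I take the last 4 mm in small steps, watching the force.

{"op": "send_rows", "data": {"motion": [[0.001, -0.0003, -0.0017, 0, 0, 0, -0.3], [0.0019, -0.0006, -0.0035, 0, 0, 0, -0.3], [0.0024, -0.0007, -0.0043, 0, 0, 0, -0.3], [0.0024, -0.0007, -0.0043, 0, 0, 0, -0.3]]}}

```text
time_s: 10.68
ee_pos: [634.5, 166.4, 217.9]
ee_rot: [171.8, 28.9, 146.9]
force: [0.5, -0.8, -2.6]
gripper_width: 45.8
gripper_force: 30.0
```

```bash
python3 st.py
```

```text
t 10.675 hubframe tcp [-0.21  0.11 14.15] h 1.45 F hub(x,y,n) [-0.86 -0.44 -2.61] F tool xy [ 0.52 -0.81] T hub [0.141 0.583 0.013] ori [ 0.02  0.04 -0.02] w 45.8
```

{"op": "send_rows", "data": {"motion": [[0.0008, -0.0002, -0.0014, 0, 0, 0, -0.3], [0.0014, -0.0004, -0.0026, 0, 0, 0, -0.3], [0.0019, -0.0006, -0.0035, 0, 0, 0, -0.3], [0.0019, -0.0006, -0.0035, 0, 0, 0, -0.3]]}}

```text
time_s: 11.18
ee_pos: [635.1, 166.2, 217.1]
ee_rot: [171.8, 28.9, 146.9]
force: [-5.6, 0.4, 2.8]
gripper_width: 45.6
gripper_force: 30.0
```

```bash
python3 st.py
```

```text
t 11.175 hubframe tcp [-0.12  0.12 13.22] h 0.52 F hub(x,y,n) [-3.51 -0.31  5.15] F tool xy [ 2.88 -2.02] T hub [0.187 1.011 0.044] ori [-0.01  0.03  0.01] w 45.6
```

{"op": "send_rows", "data": {"motion": [[0.0005, -0.0001, -0.0009, 0, 0, 0, -0.3], [0.001, -0.0003, -0.0017, 0, 0, 0, -0.3], [0.001, -0.0003, -0.0017, 0, 0, 0, -0.3]]}}

```text
time_s: 11.55
ee_pos: [635.1, 166.2, 217.2]
ee_rot: [171.7, 28.9, 146.8]
force: [-10.1, 1.2, 6.1]
gripper_width: 45.6
gripper_force: 30.0
```

```bash
python3 st.py
```

```text
t 11.55 hubframe tcp [-0.08  0.12 13.2 ] h 0.5 F hub(x,y,n) [-5.89 -0.15 10.33] F tool xy [ 5.03 -3.08] T hub [0.174 1.351 0.049] ori [-0.03  0.02  0.03] w 45.6
```

It stops firmly at the shoulder with about 14 N. I unload, open the fingers and back out along the axis.

{"op": "send_rows", "data": {"motion": [[-0.0012, 0.0003, 0.0022, 0, 0, 0, -0.3], [-0.0012, 0.0003, 0.0022, 0, 0, 0, -0.3], [-0.0012, 0.0003, 0.0022, 0, 0, 0, 0.3], [-0.0012, 0.0003, 0.0022, 0, 0, 0, 0.6], [-0.0012, 0.0003, 0.0022, 0, 0, 0, 0.6], [-0.0012, 0.0003, 0.0022, 0, 0, 0, 0.6], [-0.02, 0.006, 0.036, 0, 0, 0, 0.6], [-0.06, 0.018, 0.108, 0, 0, 0, 0.6], [-0.096, 0.028, 0.173, 0, 0, 0, 0.6], [-0.11, 0.033, 0.2, 0, 0, 0, 0.6], [-0.11, 0.033, 0.2, 0, 0, 0, 0.6], [-0.11, 0.033, 0.2, 0, 0, 0, 0.6]]}}

```text
time_s: 13.05
ee_pos: [580.7, 182.1, 313.8]
ee_rot: [171.9, 28.8, 146.9]
force: [-0.4, 0.1, 1.0]
gripper_width: 73.2
gripper_force: 0.0
```

```bash
python3 - <<'E'
from place import *
s=env.state(); print(s['ee_pos'],s['force'],s['gripper_width'],s['time_s'])
f=grab('wrist')
u,v=map(int,proj(f,S+n*20)); print(u,v); save(f,'end',(max(u-100,0),v-75,max(u-100,0)+200,v+75))
L=(cloud(f)-S)@R; r=np.hypot(L[...,0],L[...,1])
for a,b in((18,21),(30,36)):
    m=(r>a)&(r<b)&(abs(L[...,2]-20)<30); q=L[m]; A=np.c_[q[:,:2],np.ones(len(q))]; print(a,len(q),np.median(q[:,2]),np.linalg.lstsq(A,q[:,2],rcond=None)[0])
E
```

```text
[580.66017894 182.09675699 313.82978881] [-0.40029849  0.14591044  0.9796077 ] 73.20443142928289 13.05
323 239
18 661 34.52243717613359 [-3.12669185e-03 -5.57370296e-03  3.44047612e+01]
30 1743 10.493930235332579 [9.47471659e-04 3.08250493e-03 1.04966090e+01]
```

View pics/end.png

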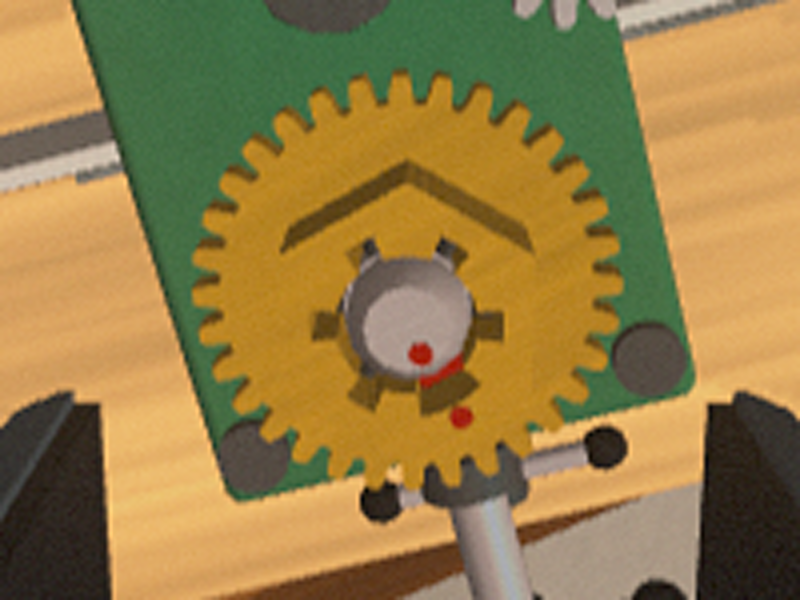

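The picture shows the cog seated square on the hub. The red master spline at crop (442,375) lies in the wide groove at (450,395), in line with the cog's red dot at (461,417), and the nose protrudes. The measured tilt is under 0.5 degrees, and the disc top is 10 mm above the shoulder contact height. The gripper is clear, so I hand the job in.

```bash
python3 -c "
from h import *
print(env.job_done())"
```

```text
the job is handed in; nothing more can be done
None
```

The brass cog is on the hub, hexagon outward and fully home against the shoulder. Its wide groove is over the red master spline, axial force peaked at about 14 N, and it was released. The job was handed in at about 13 s, but no verdict came back, and I did not re-check the bystanders' positions.

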